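Turn over a tool battery and seat it in its charger

ROBOT

A 7-joint arm with a two-finger parallel gripper is mounted at the origin on the work surface. World frame = base frame: x ahead of the robot, y to its left, z up, the work surface at z = 0. Lengths are in m, angles in rad, forces in N, time in s.
With the tool pointing down it reaches from about 0.35 to 0.9 m from the base axis. Payload 8.1 kg.
Tool frame: the origin (TCP) lies on the centre line of the jaws, within the pads' length; the fingertips stand 17 mm ahead of it and the grasp point (between the pads) lies 2 mm behind it; z points along the fingers, y is the direction in which the jaws open and shut (so a half turn about z gives the same grasp; the last joint's range is limited). The gripper opens to 92 mm and grips with 3 to 60 N. Pads are 19 mm wide; open, the fingers measure 130 mm over their backs; the gripper's body (75 mm by 190 mm) begins 47 mm behind the grasp point.
Start: joints at [1.228, 0.434, 0.025, 1.573, -0.012, 1.134, -0.075], TCP at [0.148, -0.607, 0.208] pointing down, gripper open.
Joint ranges: [-2.62, 2.62], [-0.44, 2.09], [-1.27, 1.32], [0.08, 2.57], [-1.32, 4.46], [0.12, 2], [-2.74, 2.74]. Speed limits (rad/s): [2.22, 2.22, 3.01, 3.01, 3.14, 3.14, 3.14].

INTERFACE

Orientations are given as a rotation vector (axis times angle).
In Python, from cell import arm, imaging, job gives the robot as it stands.
- The arm moves only by the tool jog_arm, never from a script. Its argument "moves" is a list of rows, each an object with "fingers": the closure, from -1 (fully open) to 1 (shut); "xyz": the shift along the tool's x, y, z in cm, a list of three; "angular": the turn, a rotation vector about the tool's x, y, z in rad, a list of three. In form: [{"fingers": fingers, "xyz": [dx, dy, dz], "angular": [ax, ay, az]}, ...]. A call has 1 to 12 rows; each row is the pose to reach, as a shift and turn from the pose commanded when the call began, along the tool's axes at that moment; what a row does not reach only later rows make up. A row lasts 1/8 s, in which the tool goes at most 62.5 mm and 10.7 degrees, less where a joint would pass 70% of its speed; a pose out of reach is approached as far as the arm can. A call with a gripper value outside its range is refused whole. The fingers move at their own pace and stop on an object; "grip_force" is the grip in N (left out, the last holds). Time passes only in rows, so rows that repeat a pose let the fingers close. It gives the time, the measured TCP pose, the force and the opening at its end, in the units of the state.
- arm.observe(): the state, without advancing time (a new reading comes with each control period).
- imaging.get_image(name): name is "scene" or "top"; returns the picture (400x640x3 uint8, red, green, blue); there is no depth.
- imaging.camera_params(name): a dict with "fx", "fy", "cx", "cy" (pixels), "dist" ([k1, k2, p1, p2, k3] as OpenCV has them; the pictures are not rectified), "rvec" (rotation vector, rad) and "tvec" (3), from world to camera coordinates, as OpenCV has them. Camera axes: x right, y down, z forward; pixel columns grow to the right and rows downward; lengths in m; the calibration is good to about 2 mm. A picture is of the moment at which its call begins. camera_params takes no time and is no camera call.
- job.sign_off(): hands the job in, once; it reports no verdict.
The state is a dict: "clock": time; "joints": joint angles; "dq": joint speeds; "joint_efforts": joint torques, N m; "position": TCP position; "ee_rot": TCP orientation; "force": force on the tool from outside, world axes, zero at the start; "ft_torque": the same for the moment, N m; "width": opening from 0.0 (shut) to 1.0 (fully open).
Only numpy, scipy, OpenCV 4.12 (cv2) and the standard library are available. Lean on these libraries where they do the work, as an engineer would, in place of code of your own. Each camera call takes 0.05 s, during which the arm holds its last target. There are 200 camera calls.

TASK

The tool battery lies upside down on the bench, contact rail up. Turn it over and put it in the charger's bay with its contacts down, then press it fully home so that the stiff contact block goes down and the battery sits flat on the floor of the bay. Don't slam it in, and leave the other things on the bench where they are.

Things in the scene. Friction and masses are not known exactly. Their poses are not given: they have to be found in the camera images.
- pack: Tool battery, black and grey block 80 (x) by 50 (y) by 40 (z) mm, 350 g, flat sides; grip the 50 mm width; it stands safely on either 50 x 40 end. Origin: centre of the plain 80 x 50 face away from the contact rail, underneath at the start; z points from it to the rail face (up at the start, down when properly seated). x starts roughly along world -y (within 25 deg). Rail: see contacts.
- contacts (a point): Middle of the outer face of the battery's contact rail, at (10, 0, 48) mm in the battery's frame; axes as the battery's. The rail is 40 (x) by 26 (y) mm, stands 8 mm proud of the face at z = 40 mm and is 10 mm off the middle towards +x (x -10 to 30, y -13 to 13 mm).
- charger: Drop-in charger fixed to the bench; x roughly along world +y, z up. Origin: centre of its underside, below the middle of the bay. Slab 110 (x) by 80 (y) mm, its top, the bay's floor, 26 mm high; housing at the +x end (x 55 to 99 mm) 40 mm high. Bay 84 (x) by 54 (y) mm between four L-shaped corner guards 14 mm tall, 5 mm thick; long sides open over the middle 66 mm.
- bay (a point): Where the point contacts is when the battery is fully home: (10, 0, 18) mm in the charger's frame; axes as the charger's. Middle of a recess in the bay's floor, 46 (x) by 32 (y) mm, 10 mm off the middle towards +x, which takes the rail: the battery goes in only with its x axis along the charger's x and its z down.
- contact_block (a joint): Contact block in the recess, 36 by 22 mm: a stiff slide going straight down. 0 = up (its top 2 mm below the bay's floor), 0.006 with the battery fully home, 0.007 its stop. It moves only when pushed with more than about 8 N, which the battery's own weight does not do, and stays where it is left.
- tin: Bystander: closed paint tin, 76 mm across, 100 mm high, 600 g. Origin: centre of its underside.
- tape: Bystander: roll of paper tape lying flat, 96 mm across, 24 mm high. Origin: centre of its underside.
- driver: Bystander: screwdriver lying along its x axis, about 200 mm long.
- sander: Bystander: cork sanding block, 90 by 55 by 30 mm, without a rail. Origin: centre of its underside.

How it is judged:
At the end, for the whole second after the job is handed in: The battery lies at rest in the bay, contacts down: its z axis within 4 degrees of straight down, its long axis within 0.1 rad of the charger's, the middle of its rail within 4 mm (level) of the bay point and not more than 2 mm above it, the contact block pushed down at least 4.5 mm (angle between pack's own z axis and vertical above 3.07 rad and horizontal distance between contacts and bay below 0.004 m and z of contacts in the frame of charger below 0.02 m and value of joint contact_block above 0.0045 m and angle between the x axis of pack and the x axis of charger, either way round below 0.1 rad and linear speed of pack below 0.01 m/s); the robot touches nothing.
It fails at once if the battery is slammed into the charger (over 150 N, which a firm press does not reach) (contact force between pack and charger above 150 N).
It fails at once if a bystander is moved by more than 30 mm (distance of any of tape, driver, sander, tin from where it was at the start of the episode above 0.03 m).
It also fails if it takes over 64 s, if anything falls off the work surface, if the arm or the gripper's body presses on something with over 40 N, if the wrist force passes 120 N, or if a joint passes its speed limit or range.

## Working session

There is one attempt and no reset: what is moved stays moved. The work goes in short steps, Python scripts to look and compute and a tool call to move; the robot and the scene stay as the last step left them, time stands still between calls to the robot, and variables do not carry over. Pictures are saved under pics/ and viewed, about 8 in all and at most 12, crops included, and the job is handed in when it is done.

Besides the shell and the picture viewer there is one more tool, called after "Request:" as a command line: name --argument value ..., lists and objects as JSON in quotes. jog_arm: Moves the arm, as the interface text tells. Its arguments: {"type":"object","properties":{"moves":{"type":"array"},"grip_force":{"type":"number"}},"required":["moves"]}

```bash
mkdir -p pics; python3 - <<'E'
from cell import arm, imaging
import cv2
s=arm.observe();print(s)
for n in("scene","top"):
    print(n,imaging.camera_params(n))
    cv2.imwrite(f"pics/{n}0.png",imaging.get_image(n)[:,:,::-1])
E
```

```text
{'clock': 0.0, 'joints': array([ 1.22842149,  0.43525243,  0.02500003,  1.57412535, -0.01157185,
        1.13402004, -0.07510689]), 'dq': array([ 0.00063746,  0.00113485,  0.00019562,  0.00246696, -0.00049814,
       -0.00067841, -0.00047894]), 'joint_efforts': array([ 3.32244808e-04, -6.67853308e+01,  9.84687880e-01, -3.14460397e+01,
       -6.08412805e-02,  4.29440523e-02,  1.37794123e-04]), 'position': array([ 0.14820689, -0.60658947,  0.20701613]), 'ee_rot': array([-3.11745497e+00, -3.75402873e-01,  6.01456719e-04]), 'force': array([ 0.26835082, -0.31195216,  0.35384136]), 'ft_torque': array([ 0.02996272, -0.0096689 ,  0.02699081]), 'width': 1.00215620644043}
scene {'fx': 450.9397166569732, 'fy': 450.9397166569732, 'cx': 324.7518048290939, 'cy': 197.59080631378652, 'dist': array([-0.08054131,  0.        ,  0.        ,  0.        ,  0.        ]), 'rvec': array([ 1.86900996,  1.49468794, -0.70896455]), 'tvec': array([-0.14556661, -0.34319447,  1.95387899])}
top {'fx': 363.07081771265985, 'fy': 363.07081771265985, 'cx': 323.9576061658869, 'cy': 200.07997036451255, 'dist': array([-0.04244642,  0.        ,  0.        ,  0.        ,  0.        ]), 'rvec': array([ 2.17251769, -2.12482282,  0.14520314]), 'tvec': array([0.00165213, 0.57783527, 0.97259334])}
```

View pics/scene0.png

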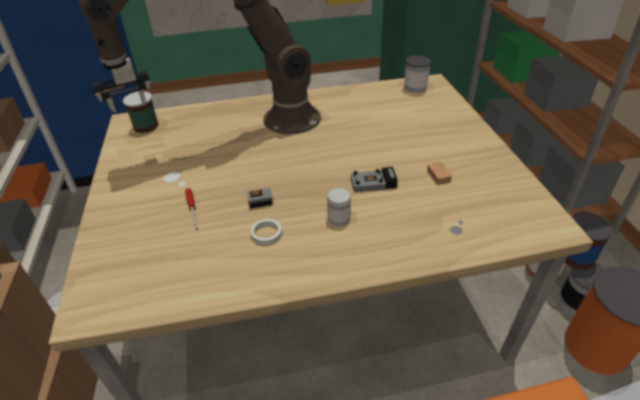

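View pics/top0.png

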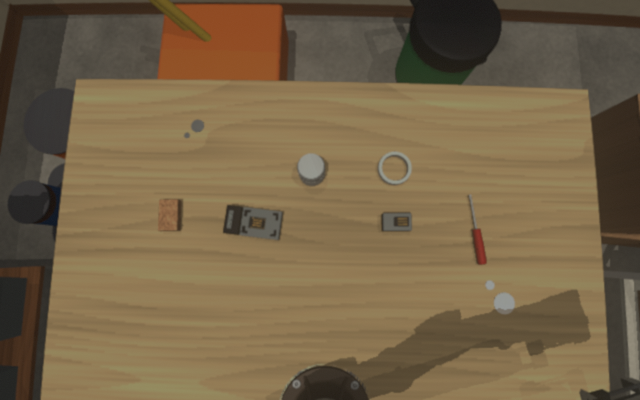

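The top view shows the pack at about (397,222), the charger at (255,222), the tin at (311,168), the tape at (395,168), the driver at (477,230) and the sander at (170,215). I'll enlarge the pack and charger.

```bash
cat > h.py <<'E'
import numpy as np, cv2
from cell import arm, imaging
from scipy.spatial.transform import Rotation as R
def cam(n):
    p=imaging.camera_params(n); K=np.array([[p['fx'],0,p['cx']],[0,p['fy'],p['cy']],[0,0,1]])
    return K,p['dist'],p['rvec'],p['tvec']
def pix2w(n,uv,z):
    K,d,r,t=cam(n); M=R.from_rotvec(r).as_matrix()
    q=cv2.undistortPoints(np.array(uv,float).reshape(-1,1,2),K,d)[:,0]
    D=np.c_[q,np.ones(len(q))]@M; C=-M.T@t
    return C+D*((z-C[2])/D[:,2])[:,None]
def w2pix(n,P):
    K,d,r,t=cam(n); return cv2.projectPoints(np.array(P,float).reshape(-1,1,3),r,t,K,d)[0][:,0]
def crop(im,x0,y0,w,h,s):
    return cv2.resize(im[y0:y0+h,x0:x0+w,::-1],None,fx=s,fy=s,interpolation=cv2.INTER_CUBIC)
E
python3 - <<'E'
from h import *
im=imaging.get_image("top")
a=crop(im,375,205,50,35,10); b=crop(im,218,198,72,48,10)
c=np.zeros((480,740,3),np.uint8)
o=np.zeros((600,800,3),np.uint8); 
a=cv2.resize(a,(400,280)); b=cv2.resize(b,(720,480)); 
cv2.imwrite("pics/ch.png",b); 
cv2.imwrite("pics/pk.png",crop(im,375,205,50,35,12))
print(pix2w("top",[[397,222],[255,222],[311,168],[395,168],[477,230],[170,215]],0.04).round(3))
E
```

```text
[[ 0.521 -0.189  0.04 ]
 [ 0.512  0.204  0.04 ]
 [ 0.668  0.053  0.04 ]
 [ 0.674 -0.184  0.04 ]
 [ 0.503 -0.412  0.04 ]
 [ 0.526  0.444  0.04 ]]
```

View pics/ch.png

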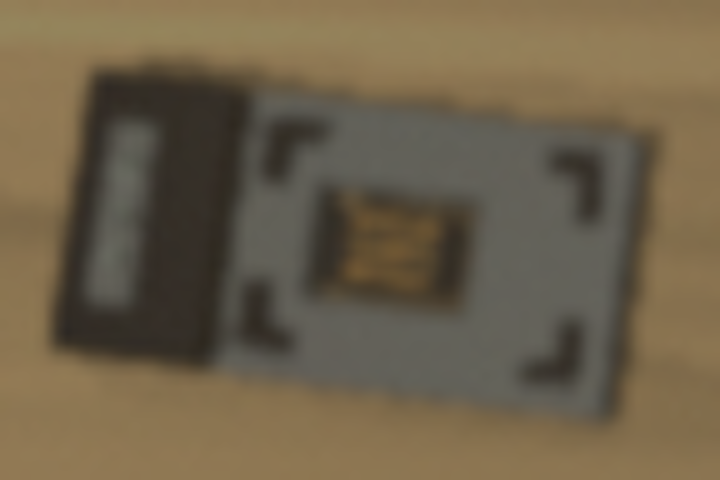

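View pics/pk.png

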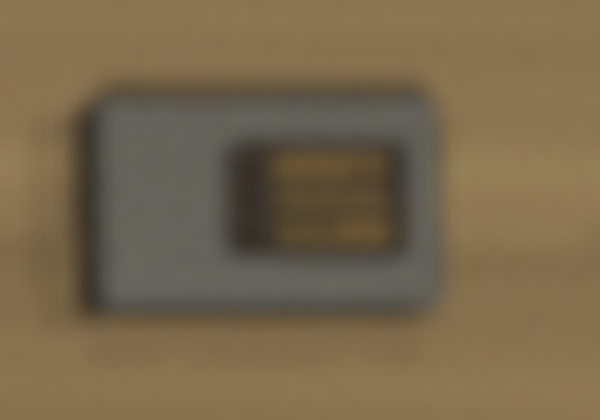

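In the crops, the pack's face spans (103,95)–(437,308) with the rail to the right, so its +x is along -y. The charger's housing is at the left, so its +x is along +y. The charger's guard corners and recess are visible, so I'll fit both poses to these points.

```bash
cat > fit.py <<'E'
from h import *
from scipy.optimize import least_squares
def fit(n,pix,mod,x0):
    """planar pose (x,y,yaw) of object from pixels"""
    mod=np.array(mod)
    def P(p): c,s=np.cos(p[2]),np.sin(p[2]); return np.c_[p[0]+c*mod[:,0]-s*mod[:,1],p[1]+s*mod[:,0]+c*mod[:,1],mod[:,2]]
    r=least_squares(lambda p:(w2pix(n,P(p))-pix).ravel(),x0,loss='soft_l1',x_scale=[.1,.1,1])
    return r.x,(w2pix(n,P(r.x))-pix)
E
python3 - <<'E'
from fit import *
up=lambda q,x0,y0,s:(np.array(q,float)+.5)/s-.5+[x0,y0]
pk=up([[103,95],[433,95],[437,308],[103,308],[235,140],[405,140],[405,255],[235,255]],375,205,12)
# image right=-y world=+pack x ; image up=+x world=+pack y
mp=[[-.04,.025,.04],[.04,.025,.04],[.04,-.025,.04],[-.04,-.025,.04],[-.01,.013,.048],[.03,.013,.048],[.03,-.013,.048],[-.01,-.013,.048]]
print(*fit("top",pk,mp,[.52,-.19,-1.57]))
# charger: image left=+x charger, image up = world +x = charger -y
ch=up([[97,72],[57,345],[642,130],[612,412],[270,120],[605,150],[242,345],[578,382],[320,185],[475,205],[460,308],[308,292]],218,198,10)
mc=[[.099,-.04,.04],[.099,.04,.04],[-.055,-.04,.026],[-.055,.04,.026],[.047,-.032,.04],[-.047,-.032,.04],[.047,.032,.04],[-.047,.032,.04],[.033,-.016,.026],[-.013,-.016,.026],[-.013,.016,.026],[.033,.016,.026]]
print(*fit("top",ch,mc,[.51,.19,1.57]))
print(w2pix("scene",[[.52,-.19,.04],[.51,.19,.03]]))
im=imaging.get_image("scene")
cv2.imwrite("pics/s1.png",np.vstack([cv2.resize(crop(im,235,175,60,40,1),(600,400),interpolation=2)[:280],cv2.resize(crop(im,345,160,60,40,1),(600,400),interpolation=2)[:310]]))
E
```

```text
[ 0.52289965 -0.18912198 -1.55303334] [[-0.69131991 -0.23691625]
 [ 0.50111947 -0.12774125]
 [ 0.65966771  0.12702875]
 [-0.38728972  0.03945479]
 [-0.28266625  0.08989278]
 [ 0.02613304  0.14184767]
 [ 0.2740953  -0.00378259]
 [-0.08426659 -0.0496514 ]]
[0.51166515 0.19066431 1.48964078] [[-0.65963029 -0.39086692]
 [-0.6502171   0.86373351]
 [ 0.06201621  0.03378771]
 [-0.330589    0.19910939]
 [ 0.03358664 -0.44184802]
 [-0.02186889  0.03906669]
 [-0.21412341 -0.03913266]
 [-0.10182312 -0.16492339]
 [ 0.27359352 -0.25356737]
 [ 0.94169104 -0.56187087]
 [ 1.02585054  0.46576472]
 [-0.00583794  0.35154849]]
[[258.42844107 193.51649881]
 [366.45393917 177.40991615]]
```

View pics/s1.png

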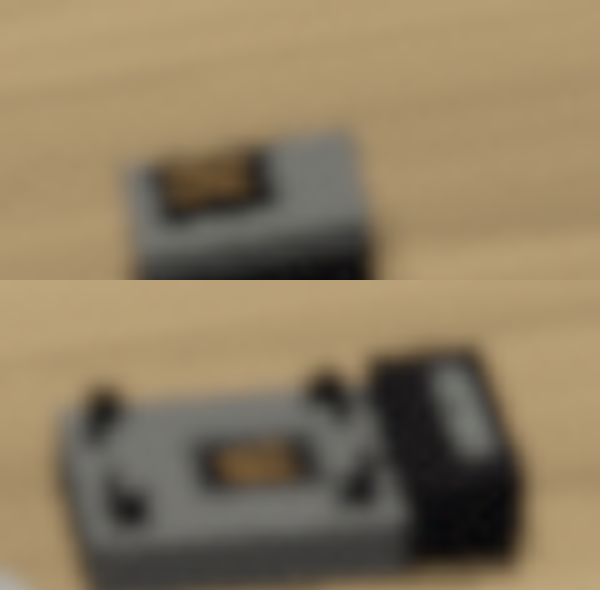

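```bash
cat > plan.py <<'E'
from fit import *
def target(G,yaw,th,back=0):
    """grasp point G; jaw axis (tool y) = (cos yaw, sin yaw,0); th: elevation angle (deg) of the behind-vector, 90=tool down, <90 leans to left of the jaw axis"""
    y=np.array([np.cos(yaw),np.sin(yaw),0]); l=np.array([-y[1],y[0],0]); t=np.radians(th)
    b=np.cos(t)*l+np.sin(t)*np.array([0,0,1]); z=-b; x=np.cross(y,z)
    return np.array(G)+b*(back-.002), np.c_[x,y,z]
def delta(p,M):
    s=arm.observe(); R0=R.from_rotvec(s['ee_rot']).as_matrix()
    print('clock',s['clock'],'q',s['joints'].round(2),'w',round(s['width'],3),'F',s['force'].round(1))
    print('xyz cm',(R0.T@(p-s['position'])*100).round(2),'ang',R.from_matrix(R0.T@M).as_rotvec().round(3))
E
python3 -c "
from plan import *
delta(*target([.523,-.189,.024],.018,45,.1))"
```

```text
clock 0.2 q [ 1.23  0.44  0.02  1.57 -0.01  1.13 -0.08] w 1.001 F [-0.1  0.4 -0.5]
xyz cm [ 47.84 -38.44  11.44] ang [-0.529 -0.661 -1.274]
```

Request:
jog_arm --moves '[{"fingers": -1, "xyz": [47.8, -38.4, 5], "angular": [-0.529, -0.661, -1.274]}, {"fingers": -1, "xyz": [47.8, -38.4, 5], "angular": [-0.529, -0.661, -1.274]}, {"fingers": -1, "xyz": [47.8, -38.4, 5], "angular": [-0.529, -0.661, -1.274]}, {"fingers": -1, "xyz": [47.8, -38.4, 5], "angular": [-0.529, -0.661, -1.274]}, {"fingers": -1, "xyz": [47.8, -38.4, 5], "angular": [-0.529, -0.661, -1.274]}, {"fingers": -1, "xyz": [47.8, -38.4, 5], "angular": [-0.529, -0.661, -1.274]}, {"fingers": -1, "xyz": [47.8, -38.4, 5], "angular": [-0.529, -0.661, -1.274]}, {"fingers": -1, "xyz": [47.8, -38.4, 5], "angular": [-0.529, -0.661, -1.274]}, {"fingers": -1, "xyz": [47.8, -38.4, 5], "angular": [-0.529, -0.661, -1.274]}, {"fingers": -1, "xyz": [47.8, -38.4, 5], "angular": [-0.529, -0.661, -1.274]}, {"fingers": -1, "xyz": [47.8, -38.4, 5], "angular": [-0.529, -0.661, -1.274]}, {"fingers": -1, "xyz": [47.8, -38.4, 5], "angular": [-0.529, -0.661, -1.274]}]' --grip_force 30

```text
clock: 1.7
position: [0.5211, -0.1213, 0.1576]
ee_rot: [1.741, 1.772, -0.724]
force: [0.2, -0.5, -0.7]
width: 1.003
```

```bash
python3 -c "
from plan import *
delta(*target([.523,-.189,.024],.018,45,.1))
delta(*target([.523,-.189,.024],.018,45,.0))"
```

```text
clock 1.7 q [-0.1   0.53 -0.4   1.93  0.92  1.33 -0.99] w 1.003 F [ 0.2 -0.5 -0.7]
xyz cm [4.66 0.08 4.43] ang [-0.001  0.002 -0.   ]
clock 1.7 q [-0.1   0.53 -0.4   1.93  0.92  1.33 -0.99] w 1.003 F [ 0.2 -0.5 -0.7]
xyz cm [ 4.68  0.08 14.43] ang [-0.001  0.002 -0.   ]
```

Request:
jog_arm --moves '[{"fingers": -1, "xyz": [4.7, 0.1, 4.4], "angular": [0, 0, 0]}, {"fingers": -1, "xyz": [4.7, 0.1, 4.4], "angular": [0, 0, 0]}, {"fingers": -1, "xyz": [4.7, 0.1, 9], "angular": [0, 0, 0]}, {"fingers": -1, "xyz": [4.7, 0.1, 12], "angular": [0, 0, 0]}, {"fingers": -1, "xyz": [4.7, 0.1, 14.2], "angular": [0, 0, 0]}, {"fingers": -1, "xyz": [4.7, 0.1, 14.4], "angular": [0, 0, 0]}, {"fingers": -1, "xyz": [4.7, 0.1, 14.4], "angular": [0, 0, 0]}]'

```text
clock: 2.58
position: [0.5244, -0.1892, 0.0245]
ee_rot: [1.742, 1.771, -0.721]
force: [-0.1, 0.9, -0.4]
width: 0.998
```

```bash
python3 -c "
from plan import *
delta(*target([.523,-.189,.024],.018,45,.0))
im=imaging.get_image('top');im2=imaging.get_image('scene')
cv2.imwrite('pics/g1.png',np.vstack([crop(im,360,190,80,40,7),crop(im2,220,165,80,40,7)]))"
```

```text
clock 2.575 q [-0.04  0.73 -0.31  2.03  1.13  1.12 -1.19] w 0.998 F [-0.1  0.9 -0.4]
xyz cm [ 0.05 -0.14  0.22] ang [ 0.001  0.001 -0.002]
```

View pics/g1.png

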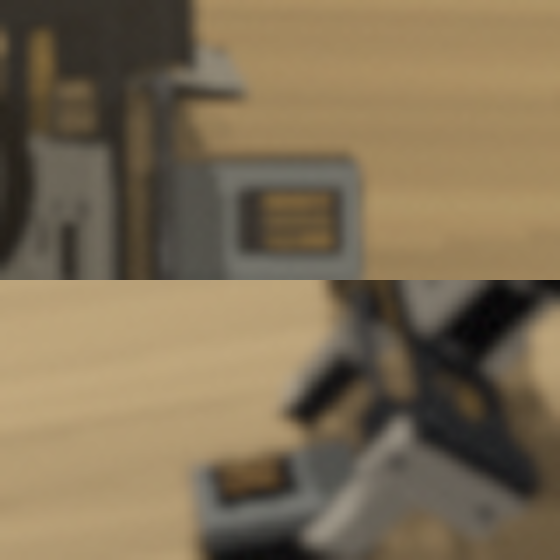

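The fingers straddle the pack as planned, in both views. Closing.

Request:
jog_arm --moves '[{"fingers": 1, "xyz": [0, -0.1, 0.2], "angular": [0, 0, 0]}, {"fingers": 1, "xyz": [0, -0.1, 0.2], "angular": [0, 0, 0]}, {"fingers": 1, "xyz": [0, -0.1, 0.2], "angular": [0, 0, 0]}, {"fingers": 1, "xyz": [0, -0.1, 0.2], "angular": [0, 0, 0]}, {"fingers": 1, "xyz": [0, -0.1, 0.2], "angular": [0, 0, 0]}, {"fingers": 1, "xyz": [0, -0.1, 0.2], "angular": [0, 0, 0]}]' --grip_force 40

```text
clock: 3.42
position: [0.5227, -0.1908, 0.0214]
ee_rot: [1.741, 1.773, -0.723]
force: [-1.2, 0.6, 0.0]
width: 0.534
```

```bash
python3 -c "
from plan import *
delta(*target([.523,-.189,.024],.018,45,.0))
delta(*target([.523,-.189,.174],.018,45,.0))
delta(*target([.523,-.189,.174],.018,135,.0))"
```

```text
clock 3.425 q [-0.04  0.74 -0.31  2.03  1.14  1.12 -1.2 ] w 0.534 F [-1.2  0.6  0. ]
xyz cm [-0.06  0.04 -0.11] ang [-0.     0.001 -0.   ]
clock 3.425 q [-0.04  0.74 -0.31  2.03  1.14  1.12 -1.2 ] w 0.534 F [-1.2  0.6  0. ]
xyz cm [-10.68   0.04 -10.7 ] ang [-0.     0.001 -0.   ]
clock 3.425 q [-0.04  0.74 -0.31  2.03  1.14  1.12 -1.2 ] w 0.534 F [-1.2  0.6  0. ]
xyz cm [-10.48   0.04 -10.9 ] ang [ 0.     1.572 -0.   ]
```

Request:
jog_arm --moves '[{"fingers": 1, "xyz": [-3.5, 0, -3.5], "angular": [0, 0, 0]}, {"fingers": 1, "xyz": [-7, 0, -7], "angular": [0, 0, 0]}, {"fingers": 1, "xyz": [-10.5, 0, -10.5], "angular": [0, 0.1, 0]}, {"fingers": 1, "xyz": [-10.5, 0, -10.9], "angular": [0, 1.572, 0]}, {"fingers": 1, "xyz": [-10.5, 0, -10.9], "angular": [0, 1.572, 0]}, {"fingers": 1, "xyz": [-10.5, 0, -10.9], "angular": [0, 1.572, 0]}, {"fingers": 1, "xyz": [-10.5, 0, -10.9], "angular": [0, 1.572, 0]}, {"fingers": 1, "xyz": [-10.5, 0, -10.9], "angular": [0, 1.572, 0]}, {"fingers": 1, "xyz": [-10.5, 0, -10.9], "angular": [0, 1.572, 0]}, {"fingers": 1, "xyz": [-10.5, 0, -10.9], "angular": [0, 1.572, 0]}, {"fingers": 1, "xyz": [-10.5, 0, -10.9], "angular": [0, 1.572, 0]}, {"fingers": 1, "xyz": [-10.5, 0, -10.9], "angular": [0, 1.572, 0]}]'

```text
clock: 4.92
position: [0.5207, -0.1915, 0.168]
ee_rot: [-1.747, -1.763, -0.72]
force: [-0.6, -0.3, -5.4]
width: 0.541
```

```bash
python3 -c "
from plan import *
delta(*target([.523,-.189,.174],.018,135,.0))
im=imaging.get_image('top');im2=imaging.get_image('scene')
cv2.imwrite('pics/g2.png',np.vstack([crop(im,350,190,100,50,6),crop(im2,220,150,100,50,6)]))"
```

```text
clock 4.925 q [ 1.04  0.8  -0.67  1.47 -0.23  1.38  0.54] w 0.541 F [-0.6 -0.3 -5.4]
xyz cm [ 0.6   0.23 -0.05] ang [ 0.    -0.002 -0.009]
```

View pics/g2.png

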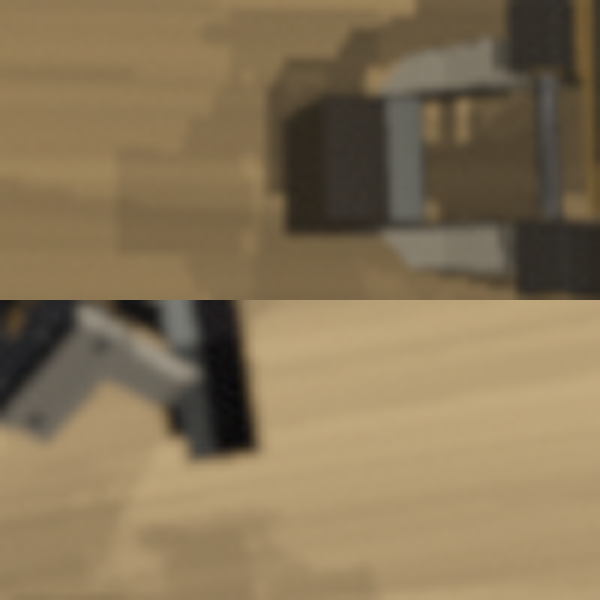

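The pack is held vertical with its rail towards -y. Next I'll set it on its end.

Request:
jog_arm --moves '[{"fingers": 1, "xyz": [-3.5, 0, 3.5], "angular": [0, 0, 0]}, {"fingers": 1, "xyz": [-6, 0, 6], "angular": [0, 0, 0]}, {"fingers": 1, "xyz": [-8, 0, 8], "angular": [0, 0, 0]}, {"fingers": 1, "xyz": [-8.7, 0, 8.7], "angular": [0, 0, 0]}, {"fingers": 1, "xyz": [-8.9, 0, 8.9], "angular": [0, 0, 0]}, {"fingers": 1, "xyz": [-9, 0, 9], "angular": [0, 0, 0]}, {"fingers": 1, "xyz": [-9.05, 0, 9.05], "angular": [0, 0, 0]}, {"fingers": 1, "xyz": [-9.05, 0, 9.05], "angular": [0, 0, 0]}]'

```text
clock: 6.02
position: [0.523, -0.188, 0.0452]
ee_rot: [-1.743, -1.774, -0.722]
force: [0.3, 0.1, -4.5]
width: 0.534
```

Request:
jog_arm --moves '[{"fingers": 1, "xyz": [-0.3, 0, 0.3], "angular": [0, 0, 0]}, {"fingers": 1, "xyz": [-0.36, 0, 0.36], "angular": [0, 0, 0]}, {"fingers": 1, "xyz": [-0.42, 0, 0.42], "angular": [0, 0, 0]}, {"fingers": 1, "xyz": [-0.48, 0, 0.48], "angular": [0, 0, 0]}, {"fingers": 1, "xyz": [-0.48, 0, 0.48], "angular": [0, 0, 0]}]'

```text
clock: 6.65
position: [0.5227, -0.1879, 0.0395]
ee_rot: [-1.741, -1.773, -0.723]
force: [-4.2, -5.0, 11.1]
width: 0.538
```

Request:
jog_arm --moves '[{"fingers": -1, "xyz": [0.1, 0, -0.1], "angular": [0, 0, 0]}, {"fingers": -1, "xyz": [0.1, 0, -0.1], "angular": [0, 0, 0]}, {"fingers": -1, "xyz": [0.1, 0, -0.1], "angular": [0, 0, 0]}, {"fingers": -1, "xyz": [0.1, 0, -0.1], "angular": [0, 0, 0]}, {"fingers": -1, "xyz": [0.1, 0, -3], "angular": [0, 0, 0]}, {"fingers": -1, "xyz": [0.1, 0, -8], "angular": [0, 0, 0]}, {"fingers": -1, "xyz": [0.1, 0, -13], "angular": [0, 0, 0]}, {"fingers": -1, "xyz": [0.1, 0, -15], "angular": [0, 0, 0]}]'

```text
clock: 7.65
position: [0.5252, -0.2958, 0.1465]
ee_rot: [-1.746, -1.775, -0.723]
force: [0.5, 0.7, -0.7]
width: 1.001
```

```bash
python3 -c "
from plan import *
delta(*target([.523,-.188,.04],.018,45,.15))
im=imaging.get_image('top');im2=imaging.get_image('scene')
cv2.imwrite('pics/g3.png',np.vstack([crop(im,360,190,80,40,7),crop(im2,220,160,80,40,7)]))"
```

```text
clock 7.65 q [ 1.06  0.91 -0.61  1.25 -0.17  1.53  0.6 ] w 1.001 F [ 0.5  0.7 -0.7]
xyz cm [14.93 -0.09 15.12] ang [ 0.003 -1.568 -0.003]
```

View pics/g3.png

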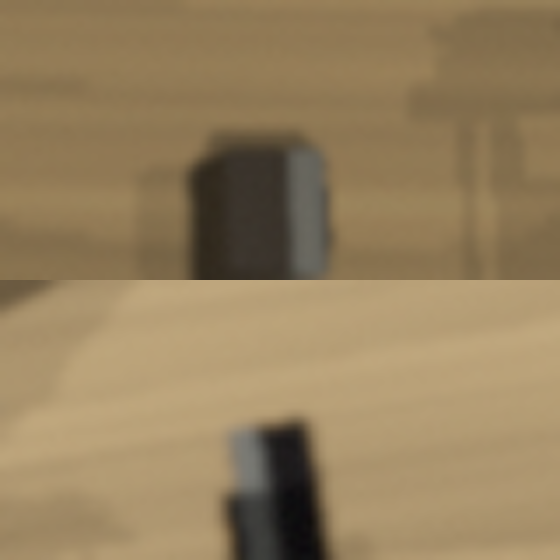

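The pack stands on its end: top view crop (190–325,150–280), rail side to the right (-y). Regripping from the +y side.

Request:
jog_arm --moves '[{"fingers": -1, "xyz": [5, 0, 0], "angular": [0, -0.18, 0]}, {"fingers": -1, "xyz": [10, 0, 4.5], "angular": [0, -0.36, 0]}, {"fingers": -1, "xyz": [13, 0, 8.5], "angular": [0, -0.54, 0]}, {"fingers": -1, "xyz": [16, 0, 12], "angular": [0, -0.72, 0]}, {"fingers": -1, "xyz": [16, 0, 14], "angular": [0, -0.9, 0]}, {"fingers": -1, "xyz": [14.9, -0.1, 15.1], "angular": [0, -1.08, 0]}, {"fingers": -1, "xyz": [14.9, -0.1, 15.1], "angular": [0.003, -1.568, -0.003]}, {"fingers": -1, "xyz": [14.9, -0.1, 15.1], "angular": [0.003, -1.568, -0.003]}, {"fingers": -1, "xyz": [14.9, -0.1, 15.1], "angular": [0.003, -1.568, -0.003]}, {"fingers": -1, "xyz": [14.9, -0.1, 15.1], "angular": [0.003, -1.568, -0.003]}, {"fingers": -1, "xyz": [14.9, -0.1, 15.1], "angular": [0.003, -1.568, -0.003]}]'

```text
clock: 9.12
position: [0.5194, -0.0816, 0.1431]
ee_rot: [1.743, 1.78, -0.72]
force: [0.4, -0.8, -0.5]
width: 0.997
```

```bash
python3 -c "
from plan import *
delta(*target([.523,-.187,.04],.018,45,.0))"
```

```text
clock 9.125 q [-0.22  0.55 -0.32  1.92  0.86  1.32 -1.01] w 0.997 F [ 0.4 -0.8 -0.5]
xyz cm [-0.24  0.19 14.94] ang [-0.001 -0.005  0.004]
```

Request:
jog_arm --moves '[{"fingers": -1, "xyz": [-0.2, 0.2, 5], "angular": [0, 0, 0]}, {"fingers": -1, "xyz": [-0.2, 0.2, 9], "angular": [0, 0, 0]}, {"fingers": -1, "xyz": [-0.2, 0.2, 12], "angular": [0, 0, 0]}, {"fingers": -1, "xyz": [-0.2, 0.2, 14.2], "angular": [0, 0, 0]}, {"fingers": -1, "xyz": [-0.2, 0.2, 14.9], "angular": [0, 0, 0]}, {"fingers": -1, "xyz": [-0.2, 0.2, 14.9], "angular": [0, 0, 0]}, {"fingers": -1, "xyz": [-0.2, 0.2, 14.9], "angular": [0, 0, 0]}]'

```text
clock: 10.0
position: [0.5245, -0.1864, 0.0396]
ee_rot: [1.741, 1.779, -0.718]
force: [0.2, -0.8, 0.2]
width: 1.0
```

```bash
python3 -c "
from plan import *
delta(*target([.523,-.187,.04],.018,45,.0))"
```

```text
clock 10.0 q [-0.1   0.69 -0.23  2.03  1.08  1.08 -1.13] w 1.0 F [ 0.2 -0.8  0.2]
xyz cm [-0.07 -0.15  0.21] ang [ 0.002 -0.004  0.003]
```

Request:
jog_arm --moves '[{"fingers": 1, "xyz": [0, -0.15, 0.1], "angular": [0, 0, 0]}, {"fingers": 1, "xyz": [0, -0.15, 0.1], "angular": [0, 0, 0]}, {"fingers": 1, "xyz": [0, -0.15, 0.1], "angular": [0, 0, 0]}, {"fingers": 1, "xyz": [0, -0.15, 0.1], "angular": [0, 0, 0]}, {"fingers": 1, "xyz": [0, -0.15, 0.1], "angular": [0, 0, 0]}, {"fingers": 1, "xyz": [0, -0.15, 0.1], "angular": [0, 0, 0]}]' --grip_force 60

```text
clock: 10.75
position: [0.5224, -0.1882, 0.0384]
ee_rot: [1.741, 1.779, -0.721]
force: [0.1, -0.3, -0.7]
width: 0.535
```

```bash
python3 -c "
from plan import *
delta(*target([.523,-.187,.04],.018,45,.0))
# grasp in pack frame: pack-y jaw; final jaw axis yaw = charger yaw(1.490) - pi/2
delta(*target([.5117,.1907,.16],1.490-np.pi/2,135,.0))"
```

```text
clock 10.75 q [-0.1   0.69 -0.23  2.04  1.08  1.08 -1.14] w 0.535 F [ 0.1 -0.3 -0.7]
xyz cm [-0.03  0.06  0.  ] ang [ 0.    -0.003  0.003]
clock 10.75 q [-0.1   0.69 -0.23  2.04  1.08  1.08 -1.14] w 0.535 F [ 0.1 -0.3 -0.7]
xyz cm [ 18.5   -0.31 -35.35] ang [-0.003  1.567  0.112]
```

Request:
jog_arm --moves '[{"fingers": 1, "xyz": [-3.5, 0, -3.5], "angular": [0, 0, 0]}, {"fingers": 1, "xyz": [-7, 0, -7], "angular": [0, 0, 0]}, {"fingers": 1, "xyz": [-9, 0, -11], "angular": [0, 0.15, 0]}, {"fingers": 1, "xyz": [18.5, -0.3, -35.3], "angular": [-0.003, 1.567, 0.112]}, {"fingers": 1, "xyz": [18.5, -0.3, -35.3], "angular": [-0.003, 1.567, 0.112]}, {"fingers": 1, "xyz": [18.5, -0.3, -35.3], "angular": [-0.003, 1.567, 0.112]}, {"fingers": 1, "xyz": [18.5, -0.3, -35.3], "angular": [-0.003, 1.567, 0.112]}, {"fingers": 1, "xyz": [18.5, -0.3, -35.3], "angular": [-0.003, 1.567, 0.112]}, {"fingers": 1, "xyz": [18.5, -0.3, -35.3], "angular": [-0.003, 1.567, 0.112]}, {"fingers": 1, "xyz": [18.5, -0.3, -35.3], "angular": [-0.003, 1.567, 0.112]}, {"fingers": 1, "xyz": [18.5, -0.3, -35.3], "angular": [-0.003, 1.567, 0.112]}, {"fingers": 1, "xyz": [18.5, -0.3, -35.3], "angular": [-0.003, 1.567, 0.112]}]'

```text
clock: 12.25
position: [0.5114, 0.1887, 0.1558]
ee_rot: [-1.845, -1.689, -0.76]
force: [0.4, -0.9, -4.1]
width: 0.535
```

```bash
python3 -c "
from plan import *
delta(*target([.5117,.1907,.16],1.490-np.pi/2,135,.0))
delta(*target([.5117,.1907,.075],1.490-np.pi/2,135,.0))"
```

```text
clock 12.25 q [ 0.74  0.63 -0.93  2.01 -0.47  0.65  0.22] w 0.535 F [ 0.4 -0.9 -4.1]
xyz cm [0.44 0.01 0.05] ang [-0.    -0.001 -0.007]
clock 12.25 q [ 0.74  0.63 -0.93  2.01 -0.47  0.65  0.22] w 0.535 F [ 0.4 -0.9 -4.1]
xyz cm [-5.57  0.05  6.06] ang [-0.    -0.001 -0.007]
```

Request:
jog_arm --moves '[{"fingers": 1, "xyz": [-2, 0, 2.5], "angular": [0, 0, 0]}, {"fingers": 1, "xyz": [-4, 0, 4.5], "angular": [0, 0, 0]}, {"fingers": 1, "xyz": [-5, 0, 5.5], "angular": [0, 0, -0.007]}, {"fingers": 1, "xyz": [-5.4, 0, 5.9], "angular": [0, 0, -0.007]}, {"fingers": 1, "xyz": [-5.4, 0, 5.9], "angular": [0, 0, -0.007]}, {"fingers": 1, "xyz": [-5.4, 0, 5.9], "angular": [0, 0, -0.007]}]'

```text
clock: 13.0
position: [0.5127, 0.1954, 0.0792]
ee_rot: [-1.834, -1.706, -0.766]
force: [0.3, 0.2, -4.0]
width: 0.533
```

```bash
python3 -c "
from plan import *
delta(*target([.5117,.1907,.078],1.490-np.pi/2,135,.0))
im=imaging.get_image('top');im2=imaging.get_image('scene')
cv2.imwrite('pics/g4.png',np.vstack([crop(im,218,198,72,38,8),crop(im2,335,150,72,38,8)]))"
```

```text
clock 13.0 q [ 0.69  0.77 -0.9   2.05 -0.44  0.49  0.3 ] w 0.533 F [ 0.3  0.2 -4. ]
xyz cm [-0.42 -0.06 -0.06] ang [ 0.001 -0.     0.009]
```

View pics/g4.png

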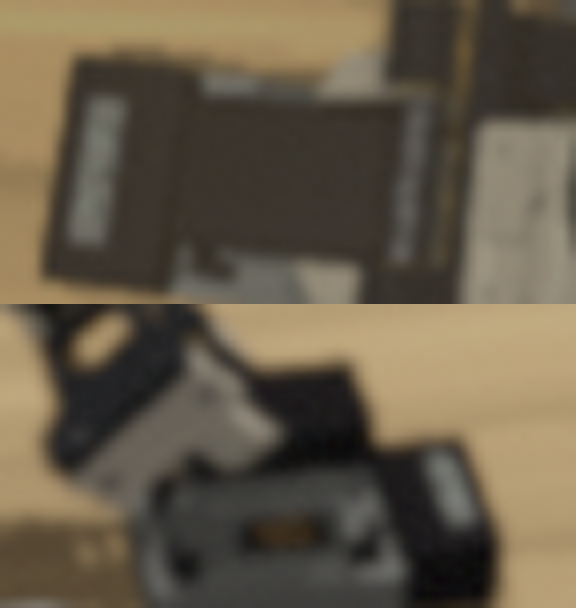

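```bash
python3 -c "
from plan import *
s=arm.observe(); M=R.from_rotvec(s['ee_rot']).as_matrix(); g=s['position']-.002*M[:,2]
y=M[:,1]; x=np.array([-y[1],y[0],0]); zz=np.array([0,0,1.])
C=[g+a*x+b*y+.0208*zz for a,b in((.04,.025),(-.04,.025),(.04,-.025),(-.04,-.025))]
print('top',((w2pix('top',C)-[218,198]+.5)*8-.5).round())
for z0 in (.0208,-.0192):
  C=[g+a*x+b*y+z0*zz for a,b in((.04,.025),(-.04,.025),(.04,-.025),(-.04,-.025))]
  print('scene',((w2pix('scene',C)-[335,150]+.5)*8-.5).round()+[0,304])
# charger features in scene from fitted pose
c,sn=np.cos(1.49),np.sin(1.49)
mc=np.array([[.099,-.04,.04],[.099,.04,.04],[.033,-.016,.026],[-.013,-.016,.026],[-.013,.016,.026],[.033,.016,.026],[.047,.032,.04],[-.047,.032,.04],[-.047,-.032,.04],[.047,-.032,.04]])
W=np.c_[.5117+c*mc[:,0]-sn*mc[:,1],.1907+sn*mc[:,0]+c*mc[:,1],mc[:,2]]
# in crop s1 second panel: origin (345,160), scale 10, y+280
print(((w2pix('scene',W)-[345,160]+.5)*10-.5).round()+[0,280])
"
```

```text
top [[184.  93.]
 [426. 117.]
 [164. 245.]
 [408. 269.]]
scene [[377. 423.]
 [191. 441.]
 [350. 355.]
 [168. 373.]]
scene [[371. 498.]
 [188. 516.]
 [345. 429.]
 [166. 447.]]
[[528. 482.]
 [472. 344.]
 [324. 489.]
 [194. 502.]
 [177. 446.]
 [304. 433.]
 [335. 371.]
 [ 75. 397.]
 [108. 509.]
 [376. 482.]]
```

Request:
jog_arm --moves '[{"fingers": 1, "xyz": [-0.4, -0.06, -0.05], "angular": [0, 0, 0.009]}, {"fingers": 1, "xyz": [-0.4, -0.06, -0.05], "angular": [0, 0, 0.009]}, {"fingers": 1, "xyz": [-0.4, -0.06, -0.05], "angular": [0, 0, 0.009]}]'

```text
clock: 13.48
position: [0.5114, 0.1921, 0.0759]
ee_rot: [-1.841, -1.695, -0.762]
force: [0.2, 0.9, -4.9]
width: 0.541
```

```bash
python3 -c "
from plan import *
T=lambda z:target([.5117,.1907,z],1.490-np.pi/2,135,.0)
delta(*T(.078));delta(*T(.060))
im=imaging.get_image('top');im2=imaging.get_image('scene')
f=lambda i:np.clip(((i/255.)**.6)*255,0,255).astype(np.uint8)
cv2.imwrite('pics/g5.png',np.vstack([crop(f(im),222,198,60,36,10)[:300],crop(f(im2),345,158,60,30,10)]))"
```

```text
clock 13.475 q [ 0.69  0.78 -0.89  2.06 -0.44  0.49  0.3 ] w 0.541 F [ 0.2  0.9 -4.9]
xyz cm [ 0.06  0.05 -0.05] ang [ 0.    -0.    -0.002]
clock 13.475 q [ 0.69  0.78 -0.89  2.06 -0.44  0.49  0.3 ] w 0.541 F [ 0.2  0.9 -4.9]
xyz cm [-1.22  0.05  1.23] ang [ 0.    -0.    -0.002]
```

View pics/g5.png

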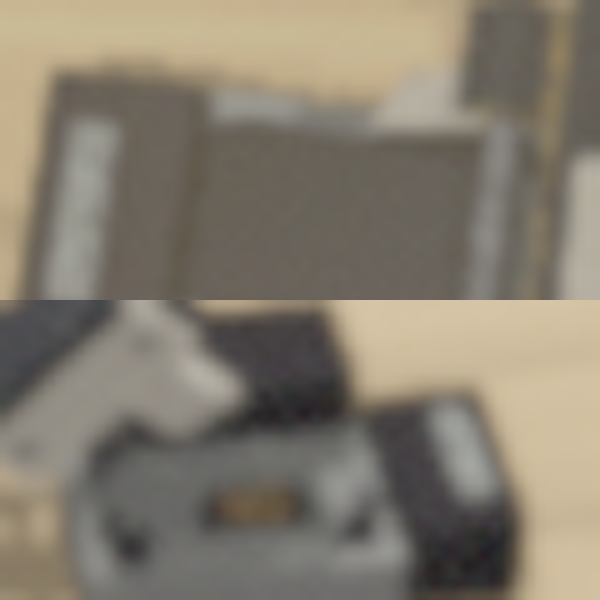

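The top view shows the pack's face centre within about 1 mm of where I predicted it over the bay. The scene view agrees. Lowering with force checks.

Request:
jog_arm --moves '[{"fingers": 1, "xyz": [-0.6, 0.03, 0.6], "angular": [0, 0, 0]}, {"fingers": 1, "xyz": [-1, 0.03, 1], "angular": [0, 0, 0]}, {"fingers": 1, "xyz": [-1.22, 0.03, 1.22], "angular": [0, 0, 0]}, {"fingers": 1, "xyz": [-1.22, 0.03, 1.22], "angular": [0, 0, 0]}]'

```text
clock: 14.08
position: [0.5114, 0.1923, 0.0583]
ee_rot: [-1.841, -1.695, -0.761]
force: [-1.1, 0.9, -3.9]
width: 0.537
```

```bash
python3 -c "
from plan import *
T=lambda z:target([.5117,.1907,z],1.490-np.pi/2,135,.0)
delta(*T(.060));delta(*T(.054))"
```

```text
clock 14.075 q [ 0.68  0.81 -0.88  2.06 -0.43  0.46  0.31] w 0.537 F [-1.1  0.9 -3.9]
xyz cm [ 0.01  0.04 -0.03] ang [-0.001 -0.001 -0.002]
clock 14.075 q [ 0.68  0.81 -0.88  2.06 -0.43  0.46  0.31] w 0.537 F [-1.1  0.9 -3.9]
xyz cm [-0.41  0.04  0.4 ] ang [-0.001 -0.001 -0.002]
```

Request:
jog_arm --moves '[{"fingers": 1, "xyz": [-0.15, 0.04, 0.15], "angular": [0, 0, 0]}, {"fingers": 1, "xyz": [-0.25, 0.04, 0.25], "angular": [0, 0, 0]}, {"fingers": 1, "xyz": [-0.35, 0.04, 0.35], "angular": [0, 0, 0]}, {"fingers": 1, "xyz": [-0.45, 0.04, 0.45], "angular": [0, 0, 0]}, {"fingers": 1, "xyz": [-0.45, 0.04, 0.45], "angular": [0, 0, 0]}]'

```text
clock: 14.7
position: [0.5116, 0.1922, 0.0521]
ee_rot: [-1.841, -1.695, -0.761]
force: [-2.5, 0.3, -4.8]
width: 0.536
```

It is 6 mm inside the guards with no contact. Now into the recess and press.

Request:
jog_arm --moves '[{"fingers": 1, "xyz": [-0.1, 0, 0.1], "angular": [0, 0, 0]}, {"fingers": 1, "xyz": [-0.17, 0, 0.17], "angular": [0, 0, 0]}, {"fingers": 1, "xyz": [-0.24, 0, 0.24], "angular": [0, 0, 0]}, {"fingers": 1, "xyz": [-0.3, 0, 0.3], "angular": [0, 0, 0]}, {"fingers": 1, "xyz": [-0.3, 0, 0.3], "angular": [0, 0, 0]}]'

```text
clock: 15.32
position: [0.5117, 0.1926, 0.0487]
ee_rot: [-1.84, -1.695, -0.762]
force: [-5.9, -2.2, 5.1]
width: 0.538
```

Request:
jog_arm --moves '[{"fingers": 1, "xyz": [-0.1, 0, 0.1], "angular": [0, 0, 0]}, {"fingers": 1, "xyz": [-0.2, 0, 0.2], "angular": [0, 0, 0]}, {"fingers": 1, "xyz": [-0.3, 0, 0.3], "angular": [0, 0, 0]}, {"fingers": 1, "xyz": [-0.35, 0, 0.35], "angular": [0, 0, 0]}, {"fingers": 1, "xyz": [-0.35, 0, 0.35], "angular": [0, 0, 0]}]'

```text
clock: 15.95
position: [0.5116, 0.1928, 0.0446]
ee_rot: [-1.838, -1.695, -0.763]
force: [-7.8, -8.6, 17.5]
width: 0.538
```

Request:
jog_arm --moves '[{"fingers": 1, "xyz": [-0.1, 0, 0.1], "angular": [0, 0, 0]}, {"fingers": 1, "xyz": [-0.17, 0, 0.17], "angular": [0, 0, 0]}, {"fingers": 1, "xyz": [-0.24, 0, 0.24], "angular": [0, 0, 0]}, {"fingers": 1, "xyz": [-0.24, 0, 0.24], "angular": [0, 0, 0]}, {"fingers": 1, "xyz": [-0.24, 0, 0.24], "angular": [0, 0, 0]}]'

```text
clock: 16.58
position: [0.5116, 0.193, 0.0443]
ee_rot: [-1.836, -1.695, -0.764]
force: [-19.8, -35.8, 63.5]
width: 0.537
```

The pack is bottomed: the force rises steeply with no further travel. I'll relieve the load, release and back out.

Request:
jog_arm --moves '[{"fingers": 1, "xyz": [0.35, 0, -0.35], "angular": [0, 0, 0]}, {"fingers": 1, "xyz": [0.35, 0, -0.35], "angular": [0, 0, 0]}, {"fingers": -1, "xyz": [0.35, 0, -0.35], "angular": [0, 0, 0]}, {"fingers": -1, "xyz": [0.35, 0, -0.35], "angular": [0, 0, 0]}, {"fingers": -1, "xyz": [0.35, 0, -0.35], "angular": [0, 0, 0]}, {"fingers": -1, "xyz": [0.35, 0, -0.35], "angular": [0, 0, 0]}, {"fingers": -1, "xyz": [0.35, 0, -3], "angular": [0, 0, 0]}, {"fingers": -1, "xyz": [0.35, 0, -8], "angular": [0, 0, 0]}, {"fingers": -1, "xyz": [0.35, 0, -14], "angular": [0, 0, 0]}, {"fingers": -1, "xyz": [0.35, 0, -18], "angular": [0, 0, 0]}, {"fingers": -1, "xyz": [0.35, 0, -18], "angular": [0, 0, 0]}]'

```text
clock: 17.95
position: [0.5038, 0.065, 0.1705]
ee_rot: [-1.847, -1.695, -0.765]
force: [0.2, -0.4, -0.2]
width: 0.997
```

```bash
python3 -c "
from plan import *
delta(*target([.5117,.1907,.2],1.490-np.pi/2,90))
# predicted top-face corners, seated, per fitted charger
c,sn=np.cos(1.49),np.sin(1.49)
mc=np.array([[.04,-.025],[-.04,-.025],[-.04,.025],[.04,.025]])
for z in(.066,.046,.026):
  W=np.c_[.5117+c*mc[:,0]-sn*mc[:,1],.1907+sn*mc[:,0]+c*mc[:,1],np.full(4,z)]
  print(z,((w2pix('top',W)-[222,198]+.5)*10-.5).round().tolist(),(((w2pix('scene',W)-[345,158]+.5)*10-.5)+[0,300]).round().tolist())
im=imaging.get_image('top');im2=imaging.get_image('scene')
f=lambda i:np.clip(((i/255.)**.6)*255,0,255).astype(np.uint8)
cv2.imwrite('pics/g6.png',np.vstack([crop(f(im),222,205,70,30,10),crop(f(im2),345,158,70,30,10)]))"
```

```text
clock 17.95 q [ 0.94  0.63 -0.9   1.93 -0.4   0.87  0.33] w 0.997 F [ 0.2 -0.4 -0.2]
xyz cm [10.86 -0.3   6.94] ang [ 0.004 -0.784 -0.004]
0.066 [[231.0, 133.0], [524.0, 163.0], [501.0, 348.0], [207.0, 317.0]] [[356.0, 452.0], [126.0, 475.0], [99.0, 388.0], [324.0, 366.0]]
0.046 [[247.0, 141.0], [534.0, 170.0], [512.0, 351.0], [223.0, 321.0]] [[352.0, 498.0], [124.0, 521.0], [98.0, 433.0], [321.0, 411.0]]
0.026 [[262.0, 148.0], [543.0, 177.0], [522.0, 355.0], [239.0, 325.0]] [[349.0, 543.0], [123.0, 566.0], [97.0, 478.0], [318.0, 456.0]]
```

View pics/g6.png

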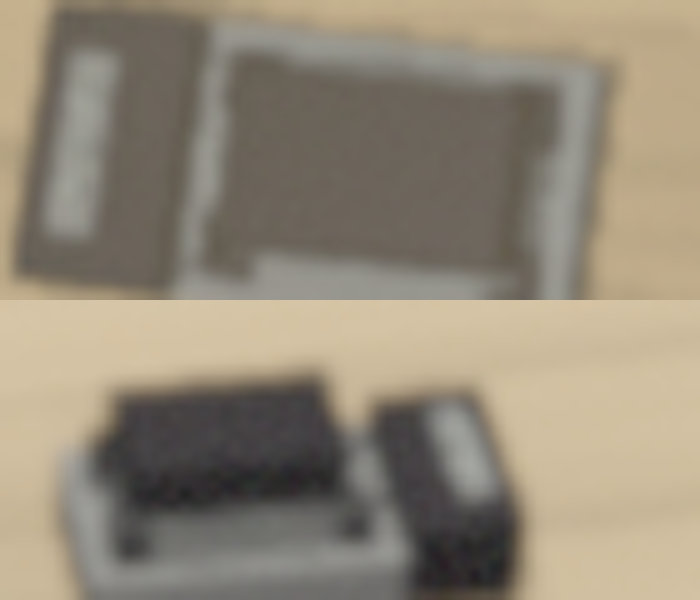

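The pack sits between the guards: its top face in the top view is at (240,62)–(500,268), against a predicted (231,63)–(501,278). As an extra check I'll touch the top with shut fingers, which measures the seated height and presses it flat.

Request:
jog_arm --moves '[{"fingers": 1, "xyz": [4, 0, 0], "angular": [0, -0.15, 0]}, {"fingers": 1, "xyz": [8, -0.2, 2], "angular": [0, -0.3, 0]}, {"fingers": 1, "xyz": [11.2, -0.3, 7.3], "angular": [0.004, -0.784, -0.004]}, {"fingers": 1, "xyz": [11.2, -0.3, 7.3], "angular": [0.004, -0.784, -0.004]}, {"fingers": 1, "xyz": [11.2, -0.3, 7.3], "angular": [0.004, -0.784, -0.004]}, {"fingers": 1, "xyz": [11.2, -0.3, 7.3], "angular": [0.004, -0.784, -0.004]}, {"fingers": 1, "xyz": [11.2, -0.3, 7.3], "angular": [0.004, -0.784, -0.004]}, {"fingers": 1, "xyz": [11.2, -0.3, 7.3], "angular": [0.004, -0.784, -0.004]}]' --grip_force 20

```text
clock: 19.05
position: [0.509, 0.1977, 0.1958]
ee_rot: [-2.301, -2.131, 0.003]
force: [-0.5, 0.1, -0.2]
width: 0.178
```

```bash
python3 -c "
from plan import *
delta(*target([.5121,.1957,.092],1.490-np.pi/2,90))"
```

```text
clock 19.05 q [-0.03  0.38 -0.58  1.74  0.23  1.09 -0.76] w 0.178 F [-0.5  0.1 -0.2]
xyz cm [-0.2   0.38 10.58] ang [-0.005 -0.002  0.004]
```

Request:
jog_arm --moves '[{"fingers": 1, "xyz": [-0.2, 0.3, 4], "angular": [0, 0, 0]}, {"fingers": 1, "xyz": [-0.2, 0.3, 8], "angular": [0, 0, 0]}, {"fingers": 1, "xyz": [-0.2, 0.3, 10], "angular": [0, 0, 0]}, {"fingers": 1, "xyz": [-0.2, 0.3, 10.5], "angular": [0, 0, 0]}, {"fingers": 1, "xyz": [-0.2, 0.3, 10.5], "angular": [0, 0, 0]}, {"fingers": 1, "xyz": [-0.2, 0.3, 10.7], "angular": [0, 0, 0]}, {"fingers": 1, "xyz": [-0.2, 0.3, 10.9], "angular": [0, 0, 0]}, {"fingers": 1, "xyz": [-0.2, 0.3, 11.1], "angular": [0, 0, 0]}, {"fingers": 1, "xyz": [-0.2, 0.3, 11.1], "angular": [0, 0, 0]}]'

```text
clock: 20.18
position: [0.5121, 0.1964, 0.086]
ee_rot: [-2.302, -2.132, 0.001]
force: [0.8, 0.1, -0.3]
width: 0.003
```

Request:
jog_arm --moves '[{"fingers": 1, "xyz": [0, 0, 0.1], "angular": [0, 0, 0]}, {"fingers": 1, "xyz": [0, 0, 0.2], "angular": [0, 0, 0]}, {"fingers": 1, "xyz": [0, 0, 0.3], "angular": [0, 0, 0]}, {"fingers": 1, "xyz": [0, 0, 0.38], "angular": [0, 0, 0]}, {"fingers": 1, "xyz": [0, 0, 0.38], "angular": [0, 0, 0]}]'

```text
clock: 20.8
position: [0.5121, 0.1963, 0.0821]
ee_rot: [-2.302, -2.132, 0.002]
force: [0.1, 0.2, -0.2]
width: 0.005
```

Request:
jog_arm --moves '[{"fingers": 1, "xyz": [0, 0, 0.06], "angular": [0, 0, 0]}, {"fingers": 1, "xyz": [0, 0, 0.12], "angular": [0, 0, 0]}, {"fingers": 1, "xyz": [0, 0, 0.18], "angular": [0, 0, 0]}, {"fingers": 1, "xyz": [0, 0, 0.18], "angular": [0, 0, 0]}]'

```text
clock: 21.3
position: [0.5121, 0.1963, 0.0803]
ee_rot: [-2.302, -2.132, 0.002]
force: [-0.8, 0.3, 0.1]
width: 0.004
```

Request:
jog_arm --moves '[{"fingers": 1, "xyz": [0, 0, 0.06], "angular": [0, 0, 0]}, {"fingers": 1, "xyz": [0, 0, 0.12], "angular": [0, 0, 0]}, {"fingers": 1, "xyz": [0, 0, 0.18], "angular": [0, 0, 0]}, {"fingers": 1, "xyz": [0, 0, 0.24], "angular": [0, 0, 0]}, {"fingers": 1, "xyz": [0, 0, 0.24], "angular": [0, 0, 0]}]'

```text
clock: 21.92
position: [0.5121, 0.1963, 0.0779]
ee_rot: [-2.302, -2.132, 0.002]
force: [1.1, -0.3, 0.1]
width: 0.005
```

```bash
python3 -c "
from plan import *
s=arm.observe();print(s['position'],s['force'])
im=imaging.get_image('top');im2=imaging.get_image('scene')
f=lambda i:np.clip(((i/255.)**.6)*255,0,255).astype(np.uint8)
cv2.imwrite('pics/g7.png',np.vstack([crop(f(im),222,205,70,30,10),crop(f(im2),345,158,70,30,10)]))"
```

```text
[0.51210767 0.19628848 0.07791292] [ 1.1131942  -0.34202571  0.14197151]
```

View pics/g7.png

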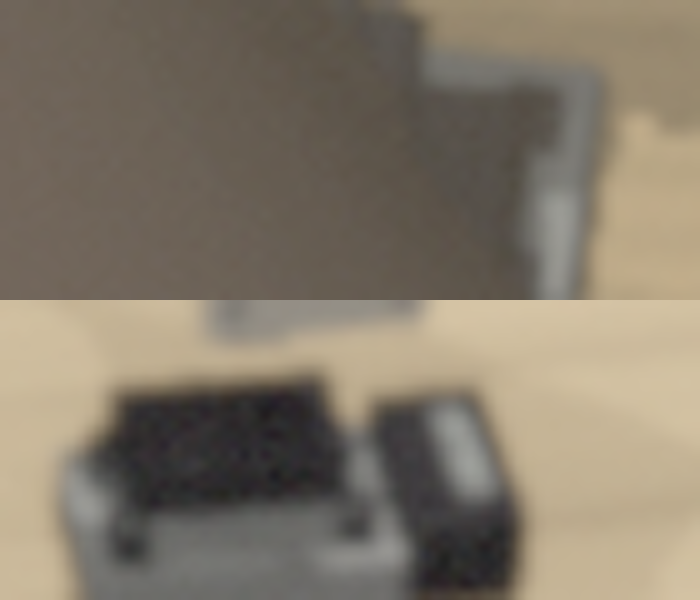

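```bash
python3 -c "
from plan import *
s=arm.observe();p=s['position']
for dz in (-.017,0,.049,.1): print(dz,(w2pix('scene',p+[0,0,dz])-[345,158]+.5)*10+[0,300])
print(s['width'],s['joints'])
for n,pt in (('tin',[.668,.053,.1]),): print(w2pix('scene',pt),w2pix('top',pt))
"
```

```text
-0.017 [[242.18339567 429.90496429]]
0 [[244.19075219 390.63941806]]
0.049 [[250.10625971 274.32389049]]
0.1 [[256.47342321 148.09775076]]
0.00461748225314467 [-0.07939219  0.51775061 -0.52668318  1.8727135   0.33551588  0.84164167
 -0.85270422]
[[338.98398758 196.83025288]] [[310.20988068 163.02994032]]
```

```bash
python3 -c "
from plan import *
im=cv2.cvtColor(imaging.get_image('scene'),cv2.COLOR_RGB2GRAY)
o=im[110:215:2,325:421:1]
for i,r in enumerate(o): print(110+2*i,''.join(' .:-=+*#%@'[9-min(9,int(v)//22)] for v in r))
"
```

```text
110 :::::::::::::::::::::::::::::::::-=*#%%%%%%%%%%%%%%%%%%%%%%#*-:::::::::::::....:::::::::::::::::
112 -::::::::::::::::::::::::::::::::-=*#%%%%#####%##%%%%%%%%%%#+-::::::::::::::::::::::::::::::::::
114 -::::::::::::::::::::::::::::::::-=+**##%%%%%%#####%%%%%%#*+=:::::::::::::::::::::::::::::::::::
116 ---::::::::::::::::::::::::::::::-=+*******###########****+-::::::::::::::::::::::::::::::::::::
118 ----:::::::::::::::::::::::::::::-=*#%#*****************##+-::::::::::::::::::::::::::::::::::::
120 ----:::::::::::::::::::::::::::---=*#@%%##***********##%%%+-::::::::::::::::::::::::::::::::::::
122 ---::::::::::::::::::::::::::-=+****##%%@@%%%%%%%%%%%%@%%#+-::::::::::::::::::::::::::::::::::::
124 -------::::::::::::::::::::::-=#%%%#****##%%@@@@@@@@%#*+==--::::::::::::::::::::::::::::::::::::
126 ------------:::::::::::::::::-=*#%%#*++****#@@@@@@@@#*=-::::::::::::::::::::::::::::::::::::::::
128 -------------::::::::::::::::-=+***#**+****#@@@@@@@%#*=-::::::::::::::::::::::::::::::::::::::::
130 ----------------:::::::::::::--+***#*******#@@@@@@@%#*+--:::::::::::::::::::::::::::::
[... 3552 characters left out ...]
+++====----:::---====++++++++=+==+=+++==+==========--:::::::::::::::::::::::::::::::::::::::::
204 +++*++++++=+========+++++++++++======================--:::::::::::::::::::::::::::::::::::::::::
206 ==+++**++++++++++++++***+++============================-::::::::::::::::::::::::::::::::::::::::
208 --=+++++++++++++++++++++++=============================-::::::::::::::::::::::::::::::::::::::::
210 --=++++++++++++++++++++++++===================--------::::::::::::::::::::::::::::::::::::::::::
212 :-==++++=========++++++++++++++============--:::::::::::::::::::::::::::::::::::::::::::::::::::
214 :-==++++=========+=++++++++++++===========--::::::::::::::::::::::::::::::::::::::::::::::::::::
```

The fingers meet no resistance where I expected the top face. The image also shows the shut fingertips still well above the pack. I'll continue down in small force-checked steps.

Request:
jog_arm --moves '[{"fingers": 1, "xyz": [0, 0, 0.1], "angular": [0, 0, 0]}, {"fingers": 1, "xyz": [0, 0, 0.2], "angular": [0, 0, 0]}, {"fingers": 1, "xyz": [0, 0, 0.2], "angular": [0, 0, 0]}]'

```text
clock: 22.45
position: [0.5121, 0.1963, 0.0759]
ee_rot: [-2.302, -2.132, 0.002]
force: [0.1, -0.4, 0.3]
width: 0.001
```

```bash
python3 -c "
from plan import *
s=arm.observe();print(s['position'],s['force'],s['joint_efforts'].round(1))
im=imaging.get_image('scene')
old=cv2.imread('pics/g6.png')
im=im[156:190,355:400]
hsv=cv2.cvtColor(np.ascontiguousarray(im),cv2.COLOR_RGB2HSV)
for i in range(0,34): print(156+i,' '.join('%3d'%v for v in im[i,::2].mean(1)))
print('sat')
for i in range(0,34,2): print(156+i,' '.join('%3d'%v for v in hsv[i,::2,1]))
"
```

```text
[0.51205809 0.19628052 0.0758771 ] [ 0.13366158 -0.36882096  0.34860506] [ -0.  -62.   -7.6 -24.3  -0.1  -0.1  -0. ]
156 142 143 145 146 143 109  82  80  83  84  89  94  94  93  91  87 113 154 159 159 159 159 159
157 142 145 147 147 143 113  91  89  93  94  96  96  96  95  88  79 117 155 159 158 159 158 159
158 139 143 145 147 142 113  85  84  95  96  96  95  96  95  90  81 120 155 159 159 159 160 159
159 138 139 140 143 140 112  81  83  95  95  96  96  96  97  93  91 126 156 159 159 158 157 157
160 136 135 136 138 135 112  86  88  95  97  97  99 103 104 105 109 131 154 156 155 155 154 154
161 135 134 135 134 132 114  94  92  96 103 112 113 117 119 121 126 135 148 151 152 152 152 152
162 136 134 133 133 132 120 104 101 105 114 127 128 130 130 132 134 136 141 146 149 149 149 149
163 137 133 133 133 132 128 118 115 120 123 126 129 134 134 135 135 134 135 140 143 145 146 146
164 140 133 132 130 125 124 119 115 116 112 104 114 133 134 133 133 131 131 132 135 140 144 147
165 138 122 118 114 103  97  94  87  85  77  67  88 127 131 130 126 121 121 121 129 138 145 148
166 126  94  84  78  66
[... 3216 characters left out ...]
  18  13  13  11  93  94  94
176  10  19  18  15  45  36  20  36  59  26  36  32   7  10   5  10   9   7   9  12  60  97  95
178  10  15  32  30  16  11  11   8  15   0  13  12  19  16   9   0   9   9   0   6  30  96  94
180  12  13  13  14  10  14  14  13   9  13  13   9  13  21  13   0  19  22  33  13  12 104  97
182  13  11   7  13  12   8  12  13   8  13  12  11  15  14  10  15  30  17  17  55  26 100  95
184  12  11  10   8  18  14  15  11  15  12   8  10  11  11  12  13  17  39  34  36  73 101  94
186  15  15  12  12  12   8   8  16  12  13  12  16  15  12  12  18  48  48 149  54  98  98  93
188  16   8   8  13  16   8   9  12  12  12  21  16  24  23  33  61 101 101 101 105 104  94  91
```

Before deciding, I'll find the real fingertips. I'll raise the tool, take one frame with the fingers open and one shut, and compare them numerically. One reason to check is that at 45° the tips may have rested on the slab during the press, leaving the pack about 1 mm short.

Request:
jog_arm --moves '[{"fingers": -1, "xyz": [0, 0, -3], "angular": [0, 0, 0]}, {"fingers": -1, "xyz": [0, 0, -3], "angular": [0, 0, 0]}, {"fingers": -1, "xyz": [0, 0, -3], "angular": [0, 0, 0]}, {"fingers": -1, "xyz": [0, 0, -3], "angular": [0, 0, 0]}, {"fingers": -1, "xyz": [0, 0, -3], "angular": [0, 0, 0]}, {"fingers": -1, "xyz": [0, 0, -3], "angular": [0, 0, 0]}, {"fingers": -1, "xyz": [0, 0, -3], "angular": [0, 0, 0]}]'

```text
clock: 23.38
position: [0.5122, 0.1962, 0.1058]
ee_rot: [-2.302, -2.132, 0.002]
force: [0.1, 0.4, 0.3]
width: 0.718
```

```bash
python3 -c "
from plan import *
s=arm.observe();p=s['position'];print(p,s['width'])
y=R.from_rotvec(s['ee_rot']).as_matrix()[:,1]
for k in(-.065,-.046,0,.046,.065): print(k,w2pix('scene',[p+k*y+[0,0,-.017],p+k*y+[0,0,.049]]).round(1).tolist(),w2pix('top',[p+k*y+[0,0,-.017]]).round(1).tolist())
im=cv2.cvtColor(imaging.get_image('scene'),cv2.COLOR_RGB2GRAY)
np.save('open.npy',im);np.save('opent.npy',cv2.cvtColor(imaging.get_image('top'),cv2.COLOR_RGB2GRAY))
o=im[120:195:2,335:411:1]
for i,r in enumerate(o): print(120+2*i,''.join(' .:-=+*#%@'[9-min(9,int(v)//20)] for v in r))
"
```

```text
[0.51215364 0.19624641 0.10583797] 0.7183406658041431
-0.065 [[365.2, 153.2], [365.9, 137.5]] [[251.4, 245.3]]
-0.046 [[366.3, 156.3], [367.0, 140.5]] [[252.3, 238.0]]
0 [[369.0, 164.0], [369.8, 148.1]] [[254.5, 220.6]]
0.046 [[371.9, 172.2], [372.8, 156.1]] [[256.6, 203.4]]
0.065 [[373.1, 175.6], [374.1, 159.5]] [[257.5, 196.4]]
120 ...................:-+**##*++++++#%@@@@@@@#*=:..............................
122 .........:::::::::::-=++*#**+++++#%@@@@@@@#*=-:.............................
124 ::::::::::::.......:-=*##%##**++*#%@@@@@@%#*+-::............................
126 ::::::::.......:::::-=*#%%%%*+++*#%@@@@@@%#++-::............................
128 :::::::::::::::::::::-+######*++*#%@@@@@@%#+=-:............................:
130 :::::::::............:=*######*+*#%%##%%%%%#*=::.................:::::::::::
132 :::::::::::..........::=++**####%%%%%%%%%%%%%*=::...........................
134 ::::::::::::::::......::::=+*+*#%###*+==--=*##+-:..........................:
136 :::::::::::::::::::::....::=***#%#*+=::...:=*##+-:........::::::::::::::::::
138 ::::::::::::::::::::::::..:-+*##%%#
[... 1609 characters left out ...]
@@@@@@%%%%%%%%%%%##%%####%%%%%%%%##%%#+-------------
180 ::::::::::::::-=+***#%%%%###########******##%%%***#%%%%%%%%@%%*=------------
182 :::::::::::::::-+***#%%%%##*********************++*%@@@@@@@@@%+--:::::::::::
184 ::::::::::::::::=+***#####***************++++++++*#%@@@@@@@@%#+-::::::::::::
186 ::::::::::::::::-=*******************************##%@@@@@@@@%*=-::::::::::::
188 .........:::::::-=********************************########***=-:::::::::::::
190 ..... .......::--=+*****************++++++++==============---::.............
192   ..  .......::-==+++++++++++==========-:::::::::::::::::::::::::..........:
194 ..         ...:-======================-:....::::::::::::::::::::::::::::::::
```

```bash
python3 -c "
from plan import *
for x in(.5704,.5894): print('g1 tip pred',((w2pix('scene',[[x,-.201,.0125]])-[220,165]+.5)*7+[0,280]).round().tolist(),'obs ~(305,540)')
for x in(.5114+.025,.5114+.044): print('g5 tip pred',((w2pix('scene',[[x,.2041,.0639]])-[345,158]+.5)*10+[0,300]).round().tolist(),'obs ~(245,400)')
im=cv2.cvtColor(imaging.get_image('top'),cv2.COLOR_RGB2GRAY)
o=im[185:255:2,215:290]
for i,r in enumerate(o): print(185+2*i,''.join(' .:-=+*#%@'[9-min(9,int(v)//18)] for v in r))
"
```

```text
g1 tip pred [[267.0, 598.0]] obs ~(305,540)
g1 tip pred [[271.0, 624.0]] obs ~(305,540)
g5 tip pred [[284.0, 462.0]] obs ~(245,400)
g5 tip pred [[301.0, 495.0]] obs ~(245,400)
185 *******+*+++***#################################++===-===--------=---------
187 *********++++++**##############################*===========================
189 ****+*+++++++++++**#############################*+=========================
191 ****+++++++++++++++*#############################*+========================
193 ******++++++++++++++**###########################+=========================
195 **********++++++++++++**#########################+=========================
197 *****************++++++**#######################*+=========================
199 **********#########********#####################*+=========================
201 **********#*#############****#######**####*****++==========================
203 *************########################*#####**+=============================
205 **************########################*###***+=============================
207 **************##########################
[... 1175 characters left out ...]
************#****##########################**+++**+-::::::::
239 ****************************#*#*###########################**++*+=-::::::::
241 *******************************#*##########################*+=----:::::::::
243 *******************************#*############################*=-:::::::::::
245 ***********************************#*#########################*=-::::::::::
247 **********************************##*###########################*=-::::::::
249 ************************************#**##########################*=-:::::::
251 **************************************#*##*########################*=::::::
253 ***************************************##*##########################*=-::::
```

Request:
jog_arm --moves '[{"fingers": 1, "xyz": [0, 0, 0], "angular": [0, 0, 0]}, {"fingers": 1, "xyz": [0, 0, 0], "angular": [0, 0, 0]}, {"fingers": 1, "xyz": [0, 0, 0], "angular": [0, 0, 0]}, {"fingers": 1, "xyz": [0, 0, 1.5], "angular": [0, 0, 0]}, {"fingers": 1, "xyz": [0, 0, 2.5], "angular": [0, 0, 0]}, {"fingers": 1, "xyz": [0, 0, 3], "angular": [0, 0, 0]}, {"fingers": 1, "xyz": [0, 0, 3.15], "angular": [0, 0, 0]}, {"fingers": 1, "xyz": [0, 0, 3.3], "angular": [0, 0, 0]}, {"fingers": 1, "xyz": [0, 0, 3.3], "angular": [0, 0, 0]}]'

```text
clock: 24.65
position: [0.5122, 0.1964, 0.0731]
ee_rot: [-2.303, -2.132, 0.001]
force: [-0.2, -0.2, 0.2]
width: 0.011
```

Request:
jog_arm --moves '[{"fingers": 1, "xyz": [0, 0, 0.15], "angular": [0, 0, 0]}, {"fingers": 1, "xyz": [0, 0, 0.25], "angular": [0, 0, 0]}, {"fingers": 1, "xyz": [0, 0, 0.25], "angular": [0, 0, 0]}]'

```text
clock: 25.02
position: [0.5121, 0.1963, 0.0704]
ee_rot: [-2.302, -2.132, 0.002]
force: [0.7, 0.1, -1.7]
width: 0.005
```

Request:
jog_arm --moves '[{"fingers": 1, "xyz": [0, 0, 0.15], "angular": [0, 0, 0]}, {"fingers": 1, "xyz": [0, 0, 0.28], "angular": [0, 0, 0]}, {"fingers": 1, "xyz": [0, 0, 0.28], "angular": [0, 0, 0]}]'

```text
clock: 25.4
position: [0.512, 0.1963, 0.0675]
ee_rot: [-2.302, -2.132, 0.002]
force: [-1.0, 0.3, 0.4]
width: 0.005
```

```bash
python3 -c "
from plan import *
s=arm.observe();p=s['position'];print(p,s['force'])
im=cv2.cvtColor(imaging.get_image('scene'),cv2.COLOR_RGB2GRAY)
o=im[136:190:1,345:400]
for i,r in enumerate(o): print(136+i,''.join(' .:-=+*#%@'[9-min(9,int(v)//17)] for v in r))
"
```

```text
[0.51201118 0.1962768  0.06754285] [-0.9697491   0.2854139   0.39435037]
136 .....     ..:-++=+++=+*#@@@@@@@#+=-.                   
137 ......     ..:===+++=+*#@@@@@@@#+=-.                   
138 ........    .:=+++*+==*#@@@@@@@#+=-:.                  
139 ..........  .:+**#*+=+*#%%#%%%%#++=:.                  
140 .............-*#%%#*++*#%####%%#**+=..                 
141 ............:-*#%%%#**#%%####%%%###+:.                 
142 ............:-*#%%%%##%%%%%%%%%%%%%*-.                 
143 ............:-+#%%%%%%%%%%%%%%%%%%%#=:                 
144 .............-+#%%%%%%%%%%%#%%%%##%#+-.                
145 .............:=*%%%%%%%%%%%%%%%%####*-.                
146 ..............-+#%%%%%%%%%%%%%%%###%#+:                
147 ..............:+#%%%%%%%%%%%%%%%###%#*-.               
148 ..............:=*%%%%%%%%%%%%%%%%#%%%#=::..            
149 ...............-+#####%%%%%%%%%%%%%%%#*==-:.           
150 ...............-+***##%%%%%%%%%%%%%%###**+-.           
151 ...............:=***##%%%%%%%%%%%%%######*=:           
152 ...............:-+**#%%%%%%%%%%%%%#######*+:           
153 ...
[... 1510 characters left out ...]
%%@%%%%%%%%%%%##########**#%%%%%%###%%*=:.
179 .....-====+##%%%##########*******####***%%%%%%%%%%%#+-:
180 .....-=+=+*#####*****************##%#*+*#%%%%%%%%%%#+-:
181 .....:=+++*#%%##******************###*++*%%%@%@%%@%#+-:
182 .....:-+++*#%%##****************+++++===+#%%@@%@@@@#=:.
183     ..-+++*#%%%*****++++*******++=====-=+#%@@@@@@@@#=:.
184   . ..-=++**###**++++++++++****++======+*%%@@@@%@@%#=:.
185     ..:=+++******+++++**********+++++++*#%@@@@@@@@%*=:.
186      .:=+*+*****************************#%@@@@@@@%%*-:.
187 ......:=+*******************************#%%%%%%%###+:..
188  .....:-+***************************************+++-:..
189   .....-=+*********************+++++++==========--::.
```

The image shows the shut tips about 30 mm above the pack top, so the fingers reach less far than documented. The grip geometry therefore kept the tips clear of the slab. I'll go down more, then step to contact.

Request:
jog_arm --moves '[{"fingers": 1, "xyz": [0, 0, 0.4], "angular": [0, 0, 0]}, {"fingers": 1, "xyz": [0, 0, 0.7], "angular": [0, 0, 0]}, {"fingers": 1, "xyz": [0, 0, 0.7], "angular": [0, 0, 0]}]'

```text
clock: 25.82
position: [0.5118, 0.1962, 0.0603]
ee_rot: [-2.302, -2.132, 0.003]
force: [0.2, -0.2, 0.3]
width: 0.004
```

Request:
jog_arm --moves '[{"fingers": 1, "xyz": [0, 0, 0.15], "angular": [0, 0, 0]}, {"fingers": 1, "xyz": [0, 0, 0.3], "angular": [0, 0, 0]}, {"fingers": 1, "xyz": [0, 0, 0.3], "angular": [0, 0, 0]}]'

```text
clock: 26.2
position: [0.512, 0.1963, 0.0576]
ee_rot: [-2.302, -2.132, 0.002]
force: [-1.0, 1.0, -0.3]
width: 0.003
```

Request:
jog_arm --moves '[{"fingers": 1, "xyz": [0, 0, 0.15], "angular": [0, 0, 0]}, {"fingers": 1, "xyz": [0, 0, 0.3], "angular": [0, 0, 0]}, {"fingers": 1, "xyz": [0, 0, 0.3], "angular": [0, 0, 0]}]'

```text
clock: 26.58
position: [0.512, 0.1963, 0.0545]
ee_rot: [-2.302, -2.132, 0.002]
force: [-0.0, 0.2, 0.2]
width: 0.004
```

```bash
python3 -c "
from plan import *
s=arm.observe();p=s['position'];print(p,s['force'])
im=cv2.cvtColor(imaging.get_image('scene'),cv2.COLOR_RGB2GRAY)
o=im[150:184:1,345:400]
for i,r in enumerate(o): print(150+i,''.join(' .:-=+*#%@'[9-min(9,int(v)//17)] for v in r))
"
```

```text
[0.51195511 0.19627676 0.0545288 ] [-0.00636755  0.1737649   0.20130627]
150 ..............-+#%%%%%%%%%%%%%%%###%#+-.               
151 ..............:=*%%%%%%%%%%%%%%%%%%%#*-:.              
152 ..............:=*#####%%%%%%%%%%%%%%%#+--:             
153 ..............:-+#**##%%%%%%%%%%%%%%%#**+=.            
154 ...............:=***##%%%%%%%%%%%%%####**+-            
155 ...............:-+*##%%%%%%%%%%%%######*#*=.           
156 ................:==*#%%#%%%%%%%%%########*=:           
157 ...........    ..::=*#%%%%%%%%%%##########+:           
158 ............    ...-+#%%%%%%%%%%%%########=:           
159     ...............:=*%%%%%%%%######*****+=:           
160        ............:=*####*******+++++++==-.           
161         ...........:-+++++++++============:.           
162          ..........:-==================+=-:.           
163          ..........:-==================++=:...         
164           .......::--=++=================-::.......    
165          ..::::::--===++=================--:::::...    
166         ..:-====++++==============---=======--=-:...   
167  ..
[... 312 characters left out ...]
@@@%%%@@@@@@@@@@@@%#**#%%%%%*+=-=++-:...
173 ......:-+#%%%%%@%%@@@%@@@@@@@@@@%%#*+*%%%%%#+=--++=:...
174 .....:-=+#%%%%@@%@%%%@@@@@@@@@@@@%#*+*#%%%%#*=--=+=:...
175 .....:--+*#%%@@@@%%@@@@@@@@@@@@@@%#*++#%%%%%#+--=++-:..
176  ....---=+*#%%@@%@%@@@@@@@@@@@@@@%#*++#%%%%%#*===**=:..
177 ....:-=--=+#%%@@@@@@@@@@%@%@@%%%%%%#**#%%%%%%#*+**#+-:.
178 ....:-==-=+#%%@%%%%%%%%%%%%##########**#%%%%%####%%*=:.
179 .....-====*##%%%#########********####*+*#%%%%%%%%%%#+::
180 .....-=+++*#####*****************##%#*+*#%%%%%%%%%%#+-:
181 .....:=+++*#%%##******************###*=+#%%%%%%@@@%#+-:
182 .....:-+++*#%%##***************++++++===*#@@@@@@@@%#=:.
183     ..-+++*#%%#**++++++++******+========+#%@@@@@@@%#=:.
```

Request:
jog_arm --moves '[{"fingers": 1, "xyz": [0, 0, 0.3], "angular": [0, 0, 0]}, {"fingers": 1, "xyz": [0, 0, 0.5], "angular": [0, 0, 0]}, {"fingers": 1, "xyz": [0, 0, 0.5], "angular": [0, 0, 0]}]'

```text
clock: 27.0
position: [0.5119, 0.1963, 0.0494]
ee_rot: [-2.302, -2.132, 0.002]
force: [-0.1, 0.9, -0.1]
width: 0.004
```

Request:
jog_arm --moves '[{"fingers": 1, "xyz": [0, 0, 0.15], "angular": [0, 0, 0]}, {"fingers": 1, "xyz": [0, 0, 0.25], "angular": [0, 0, 0]}, {"fingers": 1, "xyz": [0, 0, 0.25], "angular": [0, 0, 0]}]'

```text
clock: 27.38
position: [0.5121, 0.1964, 0.0475]
ee_rot: [-2.303, -2.132, 0.001]
force: [-0.7, -1.2, 4.5]
width: 0.007
```

Contact. Pressing gently.

Request:
jog_arm --moves '[{"fingers": 1, "xyz": [0, 0, 0.05], "angular": [0, 0, 0]}, {"fingers": 1, "xyz": [0, 0, 0.1], "angular": [0, 0, 0]}, {"fingers": 1, "xyz": [0, 0, 0.15], "angular": [0, 0, 0]}, {"fingers": 1, "xyz": [0, 0, 0.15], "angular": [0, 0, 0]}]'

```text
clock: 27.88
position: [0.5121, 0.1964, 0.0473]
ee_rot: [-2.303, -2.133, 0.001]
force: [-6.0, -4.2, 22.4]
width: 0.003
```

At 22 N, well above the block's 8 N, it moves only 0.2 mm, so the pack is on the floor of the bay. Retracting.

Request:
jog_arm --moves '[{"fingers": 1, "xyz": [0, 0, -1], "angular": [0, 0, 0]}, {"fingers": 1, "xyz": [0, 0, -6], "angular": [0, 0, 0]}, {"fingers": 1, "xyz": [0, 0, -12], "angular": [0, 0, 0]}, {"fingers": 1, "xyz": [-16, 0, -16], "angular": [0, 0, 0]}, {"fingers": 1, "xyz": [-20, 0, -16], "angular": [0, 0, 0]}, {"fingers": 1, "xyz": [-24, 0, -16], "angular": [0, 0, 0]}, {"fingers": 1, "xyz": [-24, 0, -16], "angular": [0, 0, 0]}, {"fingers": 1, "xyz": [-24, 0, -16], "angular": [0, 0, 0]}]'

```text
clock: 28.88
position: [0.4938, -0.0486, 0.2056]
ee_rot: [-2.313, -2.124, 0.003]
force: [0.6, 1.1, -0.0]
width: 0.006
```

```bash
python3 -c "
from plan import *
s=arm.observe();print(s['clock'],s['position'],s['force'])
im=imaging.get_image('top')
g=cv2.cvtColor(im,cv2.COLOR_RGB2GRAY)
for i,r in enumerate(g[200:240]): print(200+i,''.join(' .:-=+*#%@'[9-min(9,int(v)//17)] for v in r[218:292]))
a=cv2.imread('pics/top0.png').astype(int)[:,:,::-1]; d=np.abs(im.astype(int)-a).mean(2)
for n,(u,v,r) in dict(tin=(311,168,18),tape=(395,168,20),sander=(170,215,18)).items(): print(n,d[v-r:v+r,u-r:u+r].max().round(),d[v-r:v+r,u-r:u+r].mean().round(1))
"
```

```text
28.875 [ 0.49382101 -0.04864858  0.20556005] [ 0.55966982  1.14769271 -0.01886635]
200 .........................................................................:
201 ..........................................................................
202 ..........................................................................
203 .............::::::::.....................................................
204 ........::----=====--::::::::::...........................................
205 ........:=++++++++++=====--:::::::::......................................
206 .......:-+************+++==----:::::::::::::::::::::::::::................
207 .......:-*##*************==----------::------:::::::::::::::::::::::::::::
208 .......:=**************#*+-------------------------:::::::::::::::::::::::
209 .......:=**************#*+=======----------=---------:--------::::::::::::
210 .......:+**+==++*******#*+++***++=============--------------=-----::::::::
211 .......:+**=--=+********+++**#***++++++++++++=======-------==--==--:::::::
212 .......:+*+=--=+******#*+=+*#*#**********+*++++++++==========--==
[... 1488 characters left out ...]
**###*+==++=-:::::::::
232 :..::=+************##*+=+++**+===-============++++++******+==++=-:::::::::
233 ...::--==+++*********+=-=======----------=-=========++****+=+*+=-----:::::
234 .....::::-----===++++=------=----------------------=+*****+=+++=----------
235 .........:::::::------:----------------------------=+****+==+++=----------
236 ..........::::::::::::::::-------------------------==+++++==++=-----------
237 ..........::::::::::::::::::::::--------------------========++=-----------
238 ............:::::::::::::::::::::::::::--------------=======++=-----------
239 .........:.::::::::::::::::::::::::::::::::::::-------======+==-----------
tin 65.0 14.5
tape 95.0 38.4
sander 16.0 12.8
```

```bash
python3 -c "
from plan import *
for c,f,L in (('top','top0',dict(tin=(311,168),tape=(395,168),sander=(170,215),driver=(477,232))),('scene','scene0',dict(tin=(339,207),tape=(266,232),sander=(440,173),driver=(191,205)))):
  a=cv2.imread(f'pics/{f}.png',0); b=cv2.cvtColor(imaging.get_image(c),cv2.COLOR_RGB2GRAY)
  for n,(u,v) in L.items():
    t=a[v-22:v+22,u-22:u+22]; r=cv2.matchTemplate(b[v-37:v+37,u-37:u+37],t,cv2.TM_CCOEFF_NORMED); _,m,_,l=cv2.minMaxLoc(r); print(c,n,round(m,2),(l[0]-15,l[1]-15))
"
```

```text
top tin 0.72 (0, 0)
top tape 0.28 (0, 0)
top sander 1.0 (0, 0)
top driver 1.0 (0, 0)
scene tin 0.99 (0, 0)
scene tape 0.64 (0, 0)
scene sander 1.0 (0, 0)
scene driver 1.0 (0, 0)
```

The bystanders show zero shift. The tape's lower match score comes from the arm and its shadow. Handing in.

```bash
python3 -c "
from cell import job
print(job.sign_off())"
```

```text
the job is handed in; nothing more can be done
None
```

I turned the battery over in two 90° steps, standing it on its end in between. I then lowered it into the bay, pressed it down, pressed once more on the top with shut fingers, retracted and handed in at about 29 s.

**Seating**
- **Main press:** the battery went about 6 mm in between the guards without contact. The contact block then took 10–22 N, and the battery stopped at 63 N, about 0.5 mm above the height I had computed for fully home.
- **Top press:** 22 N moved it only 0.2 mm, so it was already on the floor of the bay. I had no direct reading of the block's travel.
- **Position:** after release, the top picture put its face within about 1 px (2.5 mm) of the predicted place. It looked unchanged after the top press.

**Bystanders:** none showed any shift in either picture. The tape is the least certain, with match scores of only 0.28 (top) and 0.64 (scene), probably because the arm and its shadow were over it.

**What disagreed:** the fingertips did not reach as far as the documented 17 mm ahead of the TCP. Shut, they met the battery's top with the TCP about 35 mm lower than expected. I did not find the cause. The grip was probably nearer the battery's corner than planned, but it held throughout.

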